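# Line up the sample jars by size on the gauge rail

### The job

Set out the four gold-lidded sample jars on the blue rail in order of size for the label check: the smallest next to the green stop, then ever larger, the largest next to the grey stop, each standing upright and centred on its own white disc and let go. Knock no jar over, and leave the rejected jar with the white lid where it stands.

Things in the scene. Friction and masses are not known exactly. Their poses are not given: they have to be found in the camera images.
- jar_s: the smallest sample jar: loose upright black cylinder with a red label band and a gold lid as wide as the jar, 40 mm in diameter, 58 mm tall with the lid (lid 16 mm), 60 to 350 g. Origin: centre of its underside, z up; its yaw does not matter. May be gripped anywhere on its side, lid included.
- jar_m: the second smallest sample jar: loose upright black cylinder with a red label band and a gold lid as wide as the jar, 46 mm in diameter, 74 mm tall with the lid (lid 16 mm), 60 to 350 g. Origin: centre of its underside, z up; its yaw does not matter. May be gripped anywhere on its side, lid included.
- jar_l: the second largest sample jar: loose upright black cylinder with a red label band and a gold lid as wide as the jar, 52 mm in diameter, 90 mm tall with the lid (lid 16 mm), 60 to 350 g. Origin: centre of its underside, z up; its yaw does not matter. May be gripped anywhere on its side, lid included.
- jar_xl: the largest sample jar: loose upright black cylinder with a red label band and a gold lid as wide as the jar, 58 mm in diameter, 106 mm tall with the lid (lid 16 mm), 60 to 350 g. Origin: centre of its underside, z up; its yaw does not matter. May be gripped anywhere on its side, lid included.
- reject_jar: a rejected jar with a WHITE lid and grey label band, 49 mm in diameter, 82 mm tall, loose, standing among the others; not part of the set. Origin: centre of its underside.
- disc1: fixed white disc, 66 mm wide, 2 mm thick, number 1 of four in a straight row counted from the robot's left (+y), centres 85 mm apart, on a fixed flat blue rail (80 x 450 mm, 8 mm high). Origin: centre of its underside, 8 mm above the table; its top is 10 mm above the table. x axis across the rail (away from the robot), y along it.
- disc2: fixed white disc, 66 mm wide, 2 mm thick, number 2 of four in a straight row counted from the robot's left (+y), centres 85 mm apart, on a fixed flat blue rail (80 x 450 mm, 8 mm high). Origin: centre of its underside, 8 mm above the table; its top is 10 mm above the table. x axis across the rail (away from the robot), y along it.
- disc3: fixed white disc, 66 mm wide, 2 mm thick, number 3 of four in a straight row counted from the robot's left (+y), centres 85 mm apart, on a fixed flat blue rail (80 x 450 mm, 8 mm high). Origin: centre of its underside, 8 mm above the table; its top is 10 mm above the table. x axis across the rail (away from the robot), y along it.
- disc4: fixed white disc, 66 mm wide, 2 mm thick, number 4 of four in a straight row counted from the robot's left (+y), centres 85 mm apart, on a fixed flat blue rail (80 x 450 mm, 8 mm high). Origin: centre of its underside, 8 mm above the table; its top is 10 mm above the table. x axis across the rail (away from the robot), y along it.
- green_stop: fixed green end stop block, 70 mm across the rail, 24 mm along it, 30 mm high (34 mm with its bolts), on the rail at one end of the row, 77.5 mm beyond the centre of the nearest disc; either the left or the right end. A like grey stop is at the other end. Origin: centre of its underside, on the rail's top.

How it is judged:
By the outcome, as a careful person would: the job done as asked, in the order asked, and still so for the second after the job is handed in, with the robot touching nothing.
It also fails if it takes over 107 s, if anything falls off the work surface, if the arm or the gripper's body presses on something with over 40 N, if the wrist force passes 120 N, or if a joint passes its speed limit or range.

### The arm

A 6-joint arm with a two-finger parallel gripper is mounted at the origin on the work surface. World frame = base frame: x ahead of the robot, y to its left, z up, the work surface at z = 0. Lengths are in mm, angles in rad, forces in N, time in s.
With the tool pointing down it reaches from about 350 to 975 mm from the base axis. Payload 7.1 kg.
Tool frame: the origin (TCP) lies on the centre line of the jaws, within the pads' length; the fingertips stand 17 mm ahead of it and the grasp point (between the pads) lies 2 mm behind it (tip_extent is the distance from the TCP to the fingertips, in mm); z points along the fingers, y is the line along which they close (so a half turn about z gives the same grasp; the last joint's range is limited). The gripper opens to 88 mm and grips with 3 to 60 N. Pads are 20 mm wide; open, the fingers measure 115 mm over their backs; the gripper's body (75 mm by 178 mm) begins 61 mm behind the grasp point.
Start: joints at [-1.148, 0.423, 1.63, -0, 1.089, -0.019], TCP at [267.244, -564.965, 239.675] pointing down, gripper open.
Joint ranges: [-3, 3], [-0.9, 2.11], [0.09, 2.58], [-1.31, 4.45], [0.11, 2.69], [-2.54, 2.54]. Speed limits (rad/s): [2.39, 2.39, 3.01, 3.14, 3.14, 3.14].

### API

Orientations are given as a rotation vector (axis times angle).
In Python, from workcell import get_obs, get_image, camera_model, close_job, look_for, outline_of, pinpoint, tip_extent gives the robot as it stands.
- The arm moves only by the shell command python3 -m jog 'ROWS'. ROWS is text: rows parted by semicolons, each of 7 numbers parted by spaces: the shift along the tool's x, y, z as a fraction of full scale, then the turn, a rotation vector about the tool's x, y, z as a fraction of full scale, then the closure, from -1 (fully open) to 1 (shut). A call has 1 to 8 rows; each row is the pose to reach, as a shift and turn from the pose commanded when the call began, along the tool's axes at that moment; what a row does not reach only later rows make up. Full scale, the value 1, is 0.2 m for a shift and 30 degrees for a turn. A row lasts 1/10 s, in which the tool goes at most 50 mm and 8.59 degrees, less where a joint would pass 70% of its speed; a pose out of reach is approached as far as the arm can. A call with a number of a shift or a turn outside -1 to 1 is refused whole. A call with a gripper value outside its range is refused whole. The fingers move at their own pace and stop on an object; the grip force is fixed at half the most. Time passes only in rows, so rows that repeat a pose let the fingers close. It gives the time, the measured TCP pose, the force, the opening and the grip force at its end, in the units of the state.
- get_obs(): the state, without advancing time (a new reading comes with each control period).
- get_image(name): name is "scene" or "top" or "wrist"; returns the picture (420x560x3 uint8, red, green, blue); there is no depth.
- camera_model(name): a dict with "fx", "fy", "cx", "cy" (pixels), "origin" and "orientation" of the camera in the world; the wrist camera has in their place "tool_from_camera" (4x4, takes a point from camera to tool coordinates, whose origin is the TCP and whose axes are the flange's). Camera axes: x right, y down, z forward; pixel columns grow to the right and rows downward; lengths in mm; the calibration is good to about 2 mm. A picture is of the moment at which its call begins: read the wrist's pose just before it. camera_model takes no time and is no camera call.
- close_job(): hands the job in; it is judged then, once.
Trained networks look in the newest picture that a camera, given by its name, has taken for a name from the list of things; names that differ only in an ending like _2 or _b are one class to them, and where a whole thing is asked for, a point or a joint stands for the part that bears it (a point fixed in the world has none). Each returns a list of dicts, best first, with "confidence" (0 to 1); they miss things now and then, are a little off and sometimes report something else, mostly with a low value. They report only what shows in the picture. A call takes as long as a camera call.
- look_for(target, camera): "xyz" ([x, y, z] in mm, in the coordinates of the camera as it stood for that picture, good to about 4 mm: the middle of the surface that is visible of it).
- outline_of(target, camera): "mask" (420x560 bool, what is visible of it).
- pinpoint(target, camera): "xyz" ([x, y, z] in mm, in the coordinates of the camera as it stood for that picture, good to about 4 mm: a listed point, or the origin of a listed thing).
The state is a dict: "t": time; "qpos": joint angles; "qvel": joint speeds; "joint_torque": joint torques, N m; "ee_pos": TCP position; "orientation": TCP orientation; "ft_force": force on the tool from outside, world axes, zero at the start; "moment": the same for the moment, N m; "width": finger opening in mm; "grasp_force": force on a finger pad.
Only numpy, scipy, OpenCV 4.12 (cv2) and the standard library are available. Lean on these libraries where they do the work, as an engineer would, in place of code of your own. Each camera call takes 0.05 s, during which the arm holds its last target. There are 200 camera calls.

## Working session

There is one attempt and no reset: what is moved stays moved. The work goes in short steps, Python scripts to look and compute and a shell command to move; the robot and the scene stay as the last step left them, time stands still between calls to the robot, and variables do not carry over. Pictures are saved under pics/ and viewed, at most 14 in all, crops included, and the job is handed in when it is done.

```bash
mkdir -p pics
cat > h.py <<'E'
import numpy as np, cv2
from scipy.spatial.transform import Rotation as R
from workcell import *
def cam(name):
    m=camera_model(name)
    if name=="wrist":
        o=get_obs(); T=np.eye(4); T[:3,:3]=R.from_rotvec(o["orientation"]).as_matrix(); T[:3,3]=o["ee_pos"]
        return m,T@np.array(m["tool_from_camera"])
    T=np.eye(4); q=np.array(m["orientation"]); T[:3,:3]=q if q.shape==(3,3) else R.from_rotvec(q).as_matrix(); T[:3,3]=m["origin"]
    return m,T
def w(T,p): return (T[:3,:3]@np.array(p)+T[:3,3]).round(1)
def ray(m,T,u,v,z):
    d=T[:3,:3]@np.array([(u-m["cx"])/m["fx"],(v-m["cy"])/m["fy"],1]); return (T[:3,3]+d*(z-T[2,3])/d[2]).round(1)
E
python3 - <<'E'
from h import *
print(get_obs()); print(camera_model("top"))
ims=[]
for c in ("top","scene"):
    m,T=cam(c); im=get_image(c); cv2.imwrite(f"pics/{c}0.png",im[:,:,::-1])
    for n in "jar_s jar_m jar_l jar_xl reject_jar disc1 disc2 disc3 disc4 green_stop".split():
        print(c,n,[(w(T,r["xyz"]),round(r["confidence"],2)) for r in pinpoint(n,c)[:3]])
E
```

```text
{'t': 0.0, 'qpos': array([-1.14799292e+00,  4.23828651e-01,  1.63066630e+00,  2.93490855e-05,
        1.08859510e+00, -1.90321955e-02]), 'qvel': array([ 0.00100196, -0.00091946, -0.00225821,  0.00020688,  0.00023956,
        0.00107579]), 'joint_torque': array([ 8.61936969e-04, -5.44619215e+01, -2.73662531e+01,  6.42513600e-02,
        2.29377311e-02, -1.12987755e-04]), 'ee_pos': array([ 267.04942751, -564.50289976,  238.91859882]), 'orientation': array([-3.06380998e+00, -6.88058670e-01,  4.31433346e-04]), 'ft_force': array([-0.06396845,  0.16784373, -0.87239494]), 'moment': array([-0.06314288,  0.02279089, -0.02889667]), 'grasp_force': 0.0, 'width': 87.32503233561835}
{'fx': 398.2056538196465, 'fy': 398.2056538196465, 'cx': 282.7653804464583, 'cy': 215.80800977073136, 'origin': array([427.27572161,   5.16073622, 789.46684515]), 'orientation': array([-2.1452295 ,  2.17634816, -0.19673271])}
top jar_s [(array([460.3, 111.3,  -0.6]), 0.95), (array([615.2,  10.7,   6.7]), 0.73), (array([449. ,   7.9,  -5.1]), 0.67)]
top jar_m [(array([460.3, 111.3,  -0.6]), 0.95), (array([615.2,  10.7, 
[... 1402 characters left out ...]
ray([ 450.1, -249.7,   -3. ]), 0.7)]
scene reject_jar [(array([ 439.5, -112.9,    0.7]), 0.98), (array([457.4, 233.2,   1.5]), 0.26)]
scene disc1 [(array([586.8, 182.2,  10.1]), 0.93), (array([610.3,  16.1,  10.5]), 0.92), (array([596.2,  89.5,   9.4]), 0.91)]
scene disc2 [(array([586.8, 182.2,  10.1]), 0.93), (array([610.3,  16.1,  10.5]), 0.92), (array([596.2,  89.5,   9.4]), 0.91)]
scene disc3 [(array([586.8, 182.2,  10.1]), 0.93), (array([610.3,  16.1,  10.5]), 0.92), (array([596.2,  89.5,   9.4]), 0.91)]
scene disc4 [(array([586.8, 182.2,  10.1]), 0.93), (array([610.3,  16.1,  10.5]), 0.92), (array([596.2,  89.5,   9.4]), 0.91)]
scene green_stop [(array([ 633.7, -145.3,   10.4]), 0.87)]
```

View pics/top0.png

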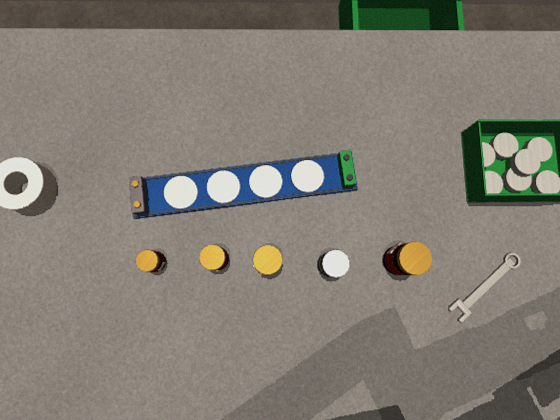

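View pics/scene0.png

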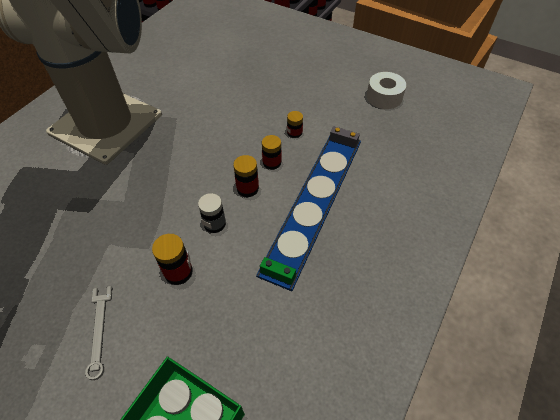

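Top view: jars left to right are s (148,261), m (212,257), l (267,260), the white-lidded reject (335,264) and xl (410,259). The green stop is at the right end (347,169) and the discs run from (180,192) to (307,176). So s goes to disc4 and xl to disc1.

```bash
cat >> h.py <<'E'
def proj(m,T,P):
    p=(np.asarray(P)-T[:3,3])@T[:3,:3]; return np.c_[m["fx"]*p[:,0]/p[:,2]+m["cx"],m["fy"]*p[:,1]/p[:,2]+m["cy"]]
A=np.linspace(0,2*np.pi,60)
def centre(m,T,uv,r,z0,z1):
    """world xy of a cylinder r,z0..z1 whose silhouette centroid is at uv"""
    from scipy.optimize import fsolve
    def f(c):
        P=[[c[0]+r*np.cos(a),c[1]+r*np.sin(a),z] for z in(z0,z1) for a in A]
        M=cv2.moments(cv2.convexHull(proj(m,T,P).astype(np.float32))); return [M["m10"]/M["m00"]-uv[0],M["m01"]/M["m00"]-uv[1]]
    return fsolve(f,ray(m,T,*uv,(z0+z1)/2)[:2],epsfcn=1e-4).round(1)
JAR={"jar_s":(20,58),"jar_m":(23,74),"jar_l":(26,90),"jar_xl":(29,106)}
def blobs(mask,amin=60):
    n,l,s,c=cv2.connectedComponentsWithStats(mask.astype(np.uint8)); return [(c[i].round(1),s[i,4],s[i,:4]) for i in range(1,n) if s[i,4]>amin]
def gold(im):
    h=cv2.cvtColor(im,cv2.COLOR_RGB2HSV); return (h[...,0]>10)&(h[...,0]<32)&(h[...,1]>150)&(h[...,2]>90)
def white(im):
    h=cv2.cvtColor(im,cv2.COLOR_RGB2HSV); return (h[...,1]<45)&(h[...,2]>185)
E
python3 - <<'E'
from h import *
for c in ("top","scene"):
    m,T=cam(c); im=cv2.imread(f"pics/{c}0.png")[:,:,::-1].copy()
    for nm,f in(("gold",gold),("white",white)):
        for b in blobs(f(im)):
            u=b[0]; 
            if nm=="gold":
                print(c,nm,u,b[1],b[2][2:],[ (n,centre(m,T,u,r,h-16,h)) for n,(r,h) in JAR.items()])
            else: print(c,nm,u,b[1],b[2][2:],"disc",centre(m,T,u,33,8,10),"rej",centre(m,T,u,24.5,66,82))
E
```

```text
top gold [415. 258.] 838 [33 33] [('jar_s', array([ 454. , -267.3])), ('jar_m', array([ 453.4, -261.3])), ('jar_l', array([ 452.9, -255.4])), ('jar_xl', array([ 452.4, -249.4]))]
top gold [212.1 256.9] 503 [25 25] [('jar_s', array([461.8, 109.5])), ('jar_m', array([461.1, 107.2])), ('jar_l', array([460.3, 104.9])), ('jar_xl', array([459.6, 102.6]))]
top gold [267.4 259.6] 664 [29 30] [('jar_s', array([455.1,   8.2])), ('jar_m', array([454.5,   8.1])), ('jar_l', array([453.9,   8.1])), ('jar_xl', array([453.3,   8. ]))]
top gold [146.9 260.2] 370 [22 22] [('jar_s', array([457.7, 227.9])), ('jar_m', array([457., 223.])), ('jar_l', array([456.4, 218.1])), ('jar_xl', array([455.8, 213.3]))]
top white [505.5 144.3] 434 [24 24] disc [ 687.5 -488.4] rej [ 665.6 -447. ]
top white [533.2 155.2] 842 [37 36] disc [ 663.7 -544.7] rej [ 643.9 -498.5]
top white [487.9 154. ] 212 [13 23] disc [ 666.9 -449.2] rej [ 646.7 -411.1]
top white [ 20.1 182.3] 1406 [43 52] disc [615.5 491.7] rej [599.7 450.9]
top white [307.1 175.4] 804 [33 32] disc [624.7 -73.5] rej [607.9 -66.8]
top white [265.2 180.8] 81
[... 1470 characters left out ...]
7.  246.5] 627 [31 26] [('jar_s', array([ 417.8, -228.6])), ('jar_m', array([ 426.9, -234. ])), ('jar_l', array([ 436. , -239.4])), ('jar_xl', array([ 445. , -244.8]))]
scene white [387.4  82.9] 484 [36 23] disc [588.9 529.4] rej [609.9 445.2]
scene white [332.7 161.3] 375 [26 19] disc [588.9 181.7] rej [609.9 126.3]
scene white [320.4 186.2] 435 [26 21] disc [599.1  97.2] rej [619.3  48.8]
scene white [209.  202.1] 294 [21 18] disc [401.2 -73.7] rej [ 437.9 -107.9]
scene white [306.8 213.6] 505 [28 24] disc [609.3  12.3] rej [628.7 -29.1]
scene white [292.  243.6] 586 [29 26] disc [619.6 -72.1] rej [ 638.1 -106.5]
scene white [208.9 411.6] 76 [22 18] disc [ 662.5 -427.4] rej [ 677.7 -432.3]
```

```bash
python3 -m jog '0.75 -0.5 -0.3 0 0 -1 -1;0.75 -0.5 -0.3 0 0 -1 -1;0.75 -0.5 -0.3 0 0 -1 -1;0.75 -0.5 -0.3 0 0 -1 -1;0.75 -0.5 -0.3 0 0 -1 -1'; python3 -m jog '0 0 0 0 0 -1 -1;0 0 0 0 0 -1 -1;0 0 0 0 0 -1 -1;0 0 0 0 0 -1 -1;0 0 0 0 0 -1 -1'
cat >> h.py <<'E'
TH=np.radians(6.93)
def go(tx,ty,tz):
    """prints the shift (fractions) and turn to put the TCP at the target, tool y along the rail's across axis"""
    o=get_obs(); M=R.from_rotvec(o["orientation"]); s=np.sin(TH);c=np.cos(TH)
    W=R.from_matrix(np.array([[-s,c,0],[c,s,0],[0,0,-1]]))
    print("pos",o["ee_pos"].round(1),"shift",(M.inv().apply(np.array([tx,ty,tz])-o["ee_pos"])/200).round(4),"turn",(np.degrees((M.inv()*W).as_rotvec())/30).round(4),"t",o["t"].round(2),"w",round(float(o["width"]),1),"F",o["ft_force"].round(1))
E
python3 -c "
from h import *
go(451,-248,330);print(camera_model('wrist'))"
```

```text
t: 1.6
ee_pos: [362.4, -407.8, 301.7]
orientation: [2.776, 1.465, 0.002]
ft_force: [0.3, -0.1, 0.2]
width: 87.8
grasp_force: 0.0
t: 2.1
ee_pos: [359.6, -411.0, 299.4]
orientation: [-2.311, -2.128, 0.0]
ft_force: [0.2, -0.3, 0.3]
width: 87.7
grasp_force: 0.0Traceback (most recent call last):
  File "<string>", line 3, in <module>
    go(451,-248,330);print(camera_model('wrist'))
    ~~^^^^^^^^^^^^^^
  File "h.py", line 36, in go
    print("pos",o["ee_pos"].round(1),"shift",(M.inv().apply(np.array([tx,ty,tz])-o["ee_pos"])/200).round(4),"turn",(np.degrees((M.inv()*W).as_rotvec())/30).round(4),"t",o["t"].round(2),"w",round(float(o["width"]),1),"F",o["ft_force"].round(1))
                                                                                                                                                                         ^^^^^^^^^^^^
AttributeError: 'float' object has no attribute 'round'
```

```bash
sed -i 's/o\["t"\].round(2)/round(o["t"],2)/' h.py
python3 -c "
from h import *
go(451,-248,330);print(camera_model('wrist')['tool_from_camera'])"
```

```text
pos [ 359.6 -411.   299.4] shift [ 0.8498  0.388  -0.1533] turn [-7.000e-04 -1.000e-04 -3.885e-01] t 2.1 w 87.7 F [ 0.2 -0.3  0.3]
[[ 5.98983984e-04 -9.61680474e-01 -2.74172040e-01  7.51116190e+01]
 [ 9.99998810e-01  1.86163466e-04  1.53171527e-03  1.98211910e-01]
 [-1.42197985e-03 -2.74172631e-01  9.61679441e-01 -1.45712072e+02]
 [ 0.00000000e+00  0.00000000e+00  0.00000000e+00  1.00000000e+00]]
```

```bash
python3 -m jog '0.85 0.388 -0.153 0 0 -0.388 -1;0.85 0.388 -0.153 0 0 -0.388 -1;0.85 0.388 -0.153 0 0 -0.388 -1;0.85 0.388 -0.153 0 0 -0.388 -1;0.85 0.388 -0.153 0 0 -0.388 -1;0.85 0.388 -0.153 0 0 -0.388 -1'
cat >> h.py <<'E'
def look(name,cam_="wrist"):
    m,T=cam(cam_); im=get_image(cam_); cv2.imwrite(f"pics/{name}.png",im[:,:,::-1])
    for nm,f in(("gold",gold),("white",white)):
        for b in blobs(f(im),400):
            u=b[0]
            if nm=="gold": print(nm,u,b[1],b[2],*[f"{n} {centre(m,T,u,r,h-16,h)} on disc {centre(m,T,u,r,h-6,h+10)};" for n,(r,h) in JAR.items()])
            else: print(nm,u,b[1],b[2],"disc",centre(m,T,u,33,8,10))
E
python3 -c "
from h import *
go(451,-248,330);look('w1')"
```

```text
t: 2.7
ee_pos: [451.5, -247.2, 330.2]
orientation: [2.082, 2.352, -0.001]
ft_force: [0.6, 0.2, 0.7]
width: 88.2
grasp_force: 0.0
pos [ 451.5 -247.2  330.2] shift [-0.0037 -0.0029  0.0012] turn [-0.0003  0.001   0.0007] t 2.7 w 88.2 F [0.6 0.2 0.7]
gold [276.8 177.1] 2514 [249 149  57  57] jar_s [ 450.8 -257.8] on disc [ 450.6 -255.8]; jar_m [ 450.5 -254.6] on disc [ 450.3 -252.6]; jar_l [ 450.2 -251.4] on disc [ 450.  -249.4]; jar_xl [ 449.9 -248.2] on disc [ 449.7 -246.2];
gold [ 55.9 352.1] 1490 [ 39 314  44  76] jar_s [ 190.6 -525.6] on disc [ 196.6 -517.3]; jar_m [ 200.2 -512.4] on disc [ 206.1 -504.1]; jar_l [ 209.7 -499.2] on disc [ 215.7 -490.9]; jar_xl [ 219.3 -485.9] on disc [ 225.2 -477.6];
gold [502.2 351.9] 1491 [476 314  44  76] jar_s [ 773.4 -454.4] on disc [ 765.6 -447.8]; jar_m [ 760.9 -443.8] on disc [ 753.1 -437.2]; jar_l [ 748.4 -433.3] on disc [ 740.7 -426.7]; jar_xl [ 735.9 -422.8] on disc [ 728.2 -416.2];
gold [459.  416.2] 1067 [250 409 310  11] jar_s [ 743.3 -563.5] on disc [ 736.2 -554.3]; jar_m [ 732.  -548.8] on disc [ 724.9 -539.6]; jar_l [ 720.6 -534.1] on disc [ 713.5 -525. ]; jar_xl [ 709.3 -519.5] on disc [ 702.2 -510.3];
white [301.5 164.8] 124417 [  0   0 560 330] disc [ 480.3 -247.6]
white [447.   28.5] 2895 [418   0  59  60] disc [622.5 -73.6]
white [171.7 134. ] 2679 [135  97  80  77] disc [ 318.3 -229.4]
white [371.8 320.5] 522 [357 310  32  20] disc [ 608.9 -454.1]
white [225.8 395. ] 9297 [120 371 208  49] disc [ 415.6 -605.6]
white [399.5 385.2] 1155 [374 370  49  34] disc [ 670.4 -556.8]
white [357.  389.6] 735 [342 375  31  30] disc [ 609.1 -572.2]
```

View pics/w1.png

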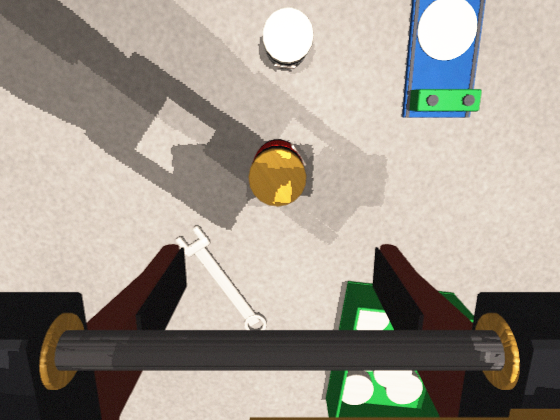

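xl lid is at (277,177), nearly centred under the jaws. The wrist and top cameras agree to about 2 mm, and I take the wrist's offset. The reject at (288,35) and disc4 at (447,28) also show. Descending on xl.

```bash
python3 -m jog '-0.0055 -0.008 0.9 0 0 0 -1;-0.0055 -0.008 0.9 0 0 0 -1;-0.0055 -0.008 0.9 0 0 0 -1;-0.0055 -0.008 0.9 0 0 0 -1;-0.0055 -0.008 0.9 0 0 0 -1'; python3 -m jog '0 0 0.2 0 0 0 -1;0 0 0.4 0 0 0 -1;0 0 0.4 0 0 0 -1;0 0 0.4 0 0 0 -1'; python3 -c "
from h import *
go(450,-248.5,70)"
```

```text
t: 3.25
ee_pos: [446.2, -248.5, 146.1]
orientation: [-2.08, -2.342, 0.003]
ft_force: [-0.5, -0.4, 0.6]
width: 87.3
grasp_force: 0.0
t: 3.65
ee_pos: [450.1, -249.6, 71.5]
orientation: [2.084, 2.351, -0.0]
ft_force: [0.2, 0.1, -0.1]
width: 87.9
grasp_force: 0.0
pos [ 450.1 -249.6   71.5] shift [0.0055 0.0003 0.0073] turn [-0.      0.0002 -0.0018] t 3.65 w 87.9 F [ 0.2  0.1 -0.1]
```

```bash
python3 -m jog '0.005 0 0 0 0 0 1;0.005 0 0 0 0 0 1;0.005 0 0 0 0 0 1;0.005 0 0 0 0 0 1;0.005 0 0 0 0 0 1;0.005 0 0 0 0 0 1;0.005 0 0 0 0 0 1;0.005 0 0 0 0 0 1'; python3 -m jog '0 0 0 0 0 0 1;0 0 0 0 0 0 1;0 0 0 0 0 0 1;0 0 0 0 0 0 1'
```

```text
t: 4.45
ee_pos: [450.0, -247.9, 71.2]
orientation: [2.082, 2.351, 0.0]
ft_force: [-2.2, -1.0, 9.4]
width: 58.2
grasp_force: 30.0
t: 4.85
ee_pos: [450.0, -247.9, 71.1]
orientation: [2.082, 2.351, 0.0]
ft_force: [-2.5, -0.2, 8.9]
width: 58.0
grasp_force: 30.0
```

```bash
python3 -m jog '0 0 -0.05 0 0 0 1;0 0 -0.15 0 0 0 1;0 0 -0.3 0 0 0 1;0 0 -0.45 0 0 0 1;0 0 -0.6 0 0 0 1;0 0 -0.7 0 0 0 1;0 0 -0.7 0 0 0 1'; python3 -m jog '0.1 0.05 0 0 0 0 1;0.25 0.12 0 0 0 0 1;0.4 0.19 0 0 0 0 1;0.55 0.26 0 0 0 0 1;0.7 0.33 0 0 0 0 1;0.85 0.4 0 0 0 0 1;1 0.47 0 0 0 0 1'; python3 -m jog '0.15 0.07 0 0 0 0 1;0.3 0.14 0 0 0 0 1;0.45 0.21 0 0 0 0 1;0.6 0.28 0 0 0 0 1;0.75 0.35 0 0 0 0 1;0.85 0.42 0 0 0 0 1;0.92 0.46 0 0 0 0 1;0.92 0.46 0 0 0 0 1'; python3 -c "
from h import *
go(591.5,180.3,82);look('w2')"
```

```text
t: 5.55
ee_pos: [451.1, -248.3, 213.2]
orientation: [2.079, 2.348, 0.002]
ft_force: [-1.1, 0.2, -2.7]
width: 57.6
grasp_force: 30.0
t: 6.25
ee_pos: [518.1, -36.2, 208.8]
orientation: [-2.081, -2.351, 0.002]
ft_force: [1.2, -0.6, -2.2]
width: 57.9
grasp_force: 30.0
t: 7.05
ee_pos: [587.9, 157.5, 209.0]
orientation: [-2.08, -2.353, 0.001]
ft_force: [0.2, -0.0, -2.2]
width: 57.6
grasp_force: 30.0
pos [587.9 157.5 209. ] shift [0.1109 0.0329 0.6352] turn [-0.0024 -0.0001  0.0043] t 7.05 w 57.6 F [ 0.2 -0.  -2.2]
gold [112.5 238.4] 2781 [ 81 210  63  58] jar_s [451.6 100.7] on disc [455.9 105. ]; jar_m [458.5 107.5] on disc [462.7 111.8]; jar_l [465.3 114.4] on disc [469.5 118.7]; jar_xl [472.2 121.2] on disc [476.4 125.5];
gold [279.4 289.6] 12577 [194 237 172  93] jar_s [599.4  70.1] on disc [598.7  75.5]; jar_m [598.3  78.6] on disc [597.6  84. ]; jar_l [597.2  87.1] on disc [596.6  92.5]; jar_xl [596.2  95.6] on disc [595.5 100.9];
gold [130.5 351.7] 1149 [119 313  31  77] jar_s [468.6 -11.6] on disc [472.3  -3.6]; jar_m [474.5   1.2] on disc [478.1   9.2]; jar_l [480.4  14. ] on disc
[... 560 characters left out ...]
69.  -38.5]; jar_m [765.1 -33. ] on disc [758.7 -23.8]; jar_l [754.7 -18.4] on disc [748.3  -9.2]; jar_xl [744.4  -3.7] on disc [737.9   5.4];
white [336.9 115.2] 100650 [  0   0 560 320] disc [631.7 224.2]
white [286.6  66.8] 2236 [242  52  89  31] disc [582.1 258.7]
white [285.5 155.7] 3686 [249 123  73  66] disc [591.  182.9]
white [133.7 177.6] 1095 [113 160  40  36] disc [453.5 145.2]
white [171.3 234.5] 636 [148 222  47  25] disc [490.7  93.2]
white [ 88.4 281.3] 4112 [  0 259 188  61] disc [410.1  32.7]
white [209.1 397.6] 2556 [173 371  76  46] disc [541.2 -94.4]
white [352.2 397. ] 2364 [319 371  67  46] disc [698.9 -74. ]
white [284.8 405.9] 684 [256 395  58  21] disc [626.1 -95.2]
```

View pics/w2.png

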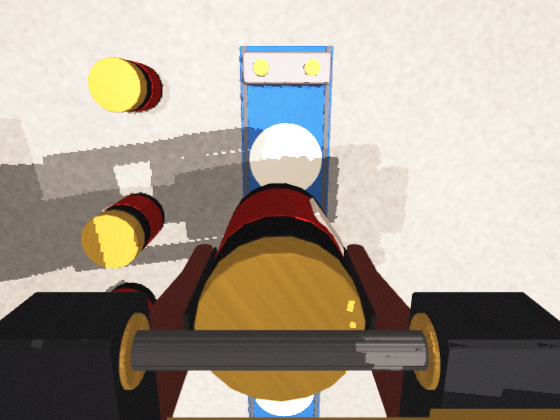

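xl is held upright and disc1 is at (286,156) in the picture, close to the computed spot. Placing it.

```bash
python3 -m jog '0.06 0.02 0 0 0 0 1;0.111 0.033 0 0 0 0 1;0.111 0.033 0.1 0 0 0 1;0.111 0.033 0.25 0 0 0 1;0.111 0.033 0.4 0 0 0 1;0.111 0.033 0.53 0 0 0 1;0.111 0.033 0.59 0 0 0 1;0.111 0.033 0.59 0 0 0 1'; python3 -c "
from h import *
go(591.5,180.3,81.5)"
```

```text
t: 7.9
ee_pos: [590.7, 178.7, 90.8]
orientation: [-2.082, -2.351, 0.004]
ft_force: [0.6, -0.4, -1.7]
width: 57.9
grasp_force: 30.0
pos [590.7 178.7  90.8] shift [0.0077 0.0051 0.0462] turn [-0.006   0.0009  0.0004] t 7.9 w 57.9 F [ 0.6 -0.4 -1.7]
```

```bash
python3 -m jog '0.006 0.004 0.015 0 0 0 1;0.006 0.004 0.03 0 0 0 1;0.006 0.004 0.042 0 0 0 1;0.006 0.004 0.046 0 0 0 1;0.006 0.004 0.046 0 0 0 1'; python3 -c "
from h import *
go(591.5,180.3,81.5)"
```

```text
t: 8.4
ee_pos: [592.5, 180.2, 83.4]
orientation: [2.082, 2.352, 0.001]
ft_force: [-0.6, 0.5, -3.1]
width: 57.5
grasp_force: 30.0
pos [592.5 180.2  83.4] shift [ 0.0011 -0.005   0.0094] turn [ 0.0008 -0.0001  0.0007] t 8.4 w 57.5 F [-0.6  0.5 -3.1]
```

```bash
python3 -m jog '0 -0.003 0.008 0 0 0 1;0 -0.003 0.008 0 0 0 1'; python3 -m jog '0 0 0 0 0 0 0.2;0 0 0 0 0 0 -0.2;0 0 0 0 0 0 -1;0 0 0 0 0 0 -1;0 0 0 0 0 0 -1;0 0 0 0 0 0 -1'; python3 -c "
from h import *
go(591.5,180.3,81.5)"
```

```text
t: 8.6
ee_pos: [591.7, 180.1, 81.4]
orientation: [-2.083, -2.352, 0.0]
ft_force: [-0.8, 1.3, -2.6]
width: 57.7
grasp_force: 30.0
t: 9.2
ee_pos: [592.0, 180.2, 81.7]
orientation: [2.082, 2.352, 0.001]
ft_force: [0.4, 0.9, 0.0]
width: 85.4
grasp_force: 0.0
pos [592.  180.2  81.7] shift [ 0.0008 -0.0023  0.0011] turn [ 0.0009 -0.0002  0.0008] t 9.2 w 85.4 F [0.4 0.9 0. ]
```

```bash
python3 -m jog '0 0 -0.1 0 0 0 -1;0 0 -0.25 0 0 0 -1;0 0 -0.45 0 0 0 -1;0 0 -0.65 0 0 0 -1;0 0 -0.85 0 0 0 -1;0 0 -0.85 0 0 0 -1'; python3 -m jog '-0.2 -0.2 0 0 0 0 -1;-0.4 -0.4 0 0 0 0 -1;-0.6 -0.6 0 0 0 0 -1;-0.77 -0.8 0 0 0 0 -1;-0.77 -0.8 0 0 0 0 -1;-0.77 -0.8 0 0 0 0 -1'; python3 -c "
from h import *
go(451.6,8.6,62);look('w3');print();look('t3','top')" | grep -v -e '^white'
```

```text
t: 9.8
ee_pos: [594.9, 181.0, 257.9]
orientation: [2.079, 2.348, 0.014]
ft_force: [-0.7, 0.2, 0.1]
width: 87.8
grasp_force: 0.0
t: 10.4
ee_pos: [449.3, 6.3, 251.0]
orientation: [-2.085, -2.348, 0.002]
ft_force: [0.2, -0.3, 0.4]
width: 88.1
grasp_force: 0.0
pos [449.3   6.3 251. ] shift [0.0102 0.0144 0.9449] turn [-0.0031  0.0001 -0.0045] t 10.4 w 88.1 F [ 0.2 -0.3  0.4]
gold [519.8   7.7] 969 [487   0  69  20] jar_s [629.5 176.5] on disc [624.  173.7]; jar_m [620.7 171.9] on disc [615.2 169.1]; jar_l [611.8 167.2] on disc [606.3 164.4]; jar_xl [602.9 162.5] on disc [597.4 159.6];
gold [304.8  67.5] 2636 [277  38  57  60] jar_s [459.3 109. ] on disc [458.7 108.2]; jar_m [458.4 107.5] on disc [457.8 106.6]; jar_l [457.5 105.9] on disc [456.9 105.1]; jar_xl [456.6 104.4] on disc [456.1 103.5];
gold [282.3 189.8] 2853 [252 160  61  60] jar_s [4.533e+02 3.000e-01] on disc [453.    2.6]; jar_m [452.8   4. ] on disc [452.4   6.3]; jar_l [452.2   7.7] on disc [451.8  10. ]; jar_xl [451.6  11.4] on disc [451.2  13.7];
```

View pics/w3.png

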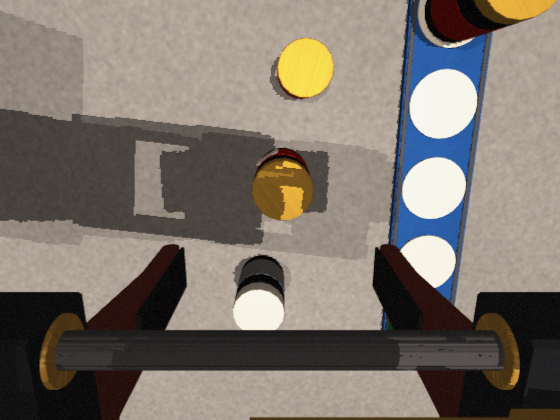

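jar_l's lid is at (282,190), giving (452,8); xl stands on disc1 at top right. Descending on l.

```bash
python3 -m jog '0.008 0.015 0.2 0 0 0 -1;0.008 0.015 0.4 0 0 0 -1;0.008 0.015 0.6 0 0 0 -1;0.008 0.015 0.7 0 0 0 -1;0.008 0.015 0.7 0 0 0 -1'; python3 -c "
from h import *
go(452,8.1,62)"
```

```text
t: 11.0
ee_pos: [453.4, 10.8, 108.6]
orientation: [-2.078, -2.35, 0.006]
ft_force: [0.2, -0.1, 0.1]
width: 87.6
grasp_force: 0.0
pos [453.4  10.8 108.6] shift [-0.0129 -0.0073  0.233 ] turn [-0.0105 -0.0016  0.0034] t 11.0 w 87.6 F [ 0.2 -0.1  0.1]
```

```bash
python3 -m jog '-0.012 -0.007 0.1 0 0 0 -1;-0.012 -0.007 0.2 0 0 0 -1;-0.012 -0.007 0.235 0 0 0 -1;-0.012 -0.007 0.235 0 0 0 -1;-0.012 -0.007 0.235 0 0 0 -1'; python3 -c "
from h import *
go(452,8.1,62)"
```

```text
t: 11.5
ee_pos: [454.2, 7.6, 65.3]
orientation: [2.082, 2.352, 0.001]
ft_force: [0.4, -0.4, 0.2]
width: 88.1
grasp_force: 0.0
pos [454.2   7.6  65.3] shift [ 0.0041 -0.0107  0.0164] turn [0.0024 0.0003 0.0015] t 11.5 w 88.1 F [ 0.4 -0.4  0.2]
```

```bash
python3 -m jog '0.003 -0.008 0.012 0 0 0 -1;0.003 -0.008 0.012 0 0 0 -1;0.003 -0.008 0.012 0 0 0 1;0.003 -0.008 0.012 0 0 0 1;0.003 -0.008 0.012 0 0 0 1;0.003 -0.008 0.012 0 0 0 1;0.003 -0.008 0.012 0 0 0 1;0.003 -0.008 0.012 0 0 0 1'; python3 -m jog '0 0 0 0 0 0 1;0 0 0 0 0 0 1;0 0 0 0 0 0 1;0 0 0 0 0 0 1'
```

```text
t: 12.3
ee_pos: [451.6, 7.6, 62.1]
orientation: [-2.083, -2.352, 0.0]
ft_force: [-0.2, 0.1, -0.0]
width: 51.4
grasp_force: 30.0
t: 12.7
ee_pos: [451.6, 7.7, 62.1]
orientation: [-2.083, -2.352, 0.0]
ft_force: [-0.0, -1.3, 1.9]
width: 51.6
grasp_force: 30.0
```

```bash
python3 -m jog '0 0 -0.05 0 0 0 1;0 0 -0.15 0 0 0 1;0 0 -0.3 0 0 0 1;0 0 -0.45 0 0 0 1;0 0 -0.58 0 0 0 1;0 0 -0.65 0 0 0 1;0 0 -0.65 0 0 0 1'; python3 -m jog '0.05 0.1 0 0 0 0 1;0.11 0.25 0 0 0 0 1;0.17 0.4 0 0 0 0 1;0.24 0.55 0 0 0 0 1;0.3 0.7 0 0 0 0 1;0.33 0.77 0 0 0 0 1;0.348 0.8 0 0 0 0 1;0.348 0.8 0 0 0 0 1'; python3 -m jog '0 0 0.02 0 0 0 1;0 0 0.1 0 0 0 1;0 0 0.2 0 0 0 1;0 0 0.2 0 0 0 1;0 0 0.2 0 0 0 1';python3 -c "
from h import *
go(601.7,96.1,72.5)"
```

```text
t: 13.4
ee_pos: [452.8, 7.7, 194.4]
orientation: [2.08, 2.35, 0.005]
ft_force: [-0.3, -0.3, -2.8]
width: 51.5
grasp_force: 30.0
t: 14.2
ee_pos: [601.6, 96.4, 190.9]
orientation: [-2.081, -2.352, 0.002]
ft_force: [-1.1, -0.2, -2.3]
width: 51.5
grasp_force: 30.0
t: 14.7
ee_pos: [601.2, 95.6, 151.9]
orientation: [-2.083, -2.351, 0.002]
ft_force: [-0.1, 0.2, -2.4]
width: 51.3
grasp_force: 30.0
pos [601.2  95.6 151.9] shift [0.002  0.0033 0.3972] turn [-0.0027  0.0001 -0.0001] t 14.7 w 51.3 F [-0.1  0.2 -2.4]
```

```bash
python3 -m jog '0.002 0.002 0.1 0 0 0 1;0.002 0.002 0.2 0 0 0 1;0.002 0.002 0.3 0 0 0 1;0.002 0.002 0.35 0 0 0 1;0.002 0.002 0.37 0 0 0 1;0.002 0.002 0.385 0 0 0 1;0.002 0.002 0.385 0 0 0 1;0.002 0.002 0.385 0 0 0 1';python3 -c "
from h import *
go(601.7,96.1,72.5)"
```

```text
t: 15.5
ee_pos: [602.9, 96.7, 75.9]
orientation: [2.082, 2.351, 0.002]
ft_force: [-0.2, -0.3, -2.4]
width: 51.6
grasp_force: 30.0
pos [602.9  96.7  75.9] shift [-0.002  -0.0066  0.017 ] turn [ 0.0025 -0.0001  0.0007] t 15.5 w 51.6 F [-0.2 -0.3 -2.4]
```

```bash
python3 -m jog '-0.002 -0.005 0.008 0 0 0 1;-0.002 -0.005 0.016 0 0 0 1;-0.002 -0.005 0.017 0 0 0 1;-0.002 -0.005 0.017 0 0 0 1'; python3 -m jog '0 0 0 0 0 0 0.2;0 0 0 0 0 0 -0.2;0 0 0 0 0 0 -1;0 0 0 0 0 0 -1;0 0 0 0 0 0 -1;0 0 0 0 0 0 -1'; python3 -c "
from h import *
go(458.6,107.6,220)"
```

```text
t: 15.9
ee_pos: [601.6, 96.0, 72.1]
orientation: [2.083, 2.352, 0.0]
ft_force: [-1.7, -0.1, 3.3]
width: 51.7
grasp_force: 30.0
t: 16.5
ee_pos: [601.5, 96.1, 71.6]
orientation: [-2.083, -2.352, 0.0]
ft_force: [0.9, 1.4, 0.1]
width: 81.1
grasp_force: 0.0
pos [601.5  96.1  71.6] shift [ 0.1438 -0.7021 -0.7422] turn [-0.0001  0.      0.0008] t 16.5 w 81.1 F [0.9 1.4 0.1]
```

```bash
python3 -m jog '0 0 -0.1 0 0 0 -1;0 0 -0.25 0 0 0 -1;0 0 -0.45 0 0 0 -1;0 0 -0.65 0 0 0 -1;0 0 -0.742 0 0 0 -1;0 0 -0.742 0 0 0 -1'; python3 -m jog '0.04 -0.2 0 0 0 0 -1;0.08 -0.4 0 0 0 0 -1;0.12 -0.6 0 0 0 0 -1;0.144 -0.702 0 0 0 0 -1;0.144 -0.702 0 0 0 0 -1;0.144 -0.702 0 0 0 0 -1;0.144 -0.702 0 0 0 0 -1'; python3 -c "
from h import *
go(458.6,107.6,48);look('w4')" | grep -v -e '^white'; python3 -m jog '0 0 0.2 0 0 0 -1;0 0 0.4 0 0 0 -1;0 0 0.6 0 0 0 -1;0 0 0.7 0 0 0 -1;0 0 0.7 0 0 0 -1'; python3 -c "
from h import *
go(458.6,107.6,48)"
```

```text
t: 17.1
ee_pos: [603.3, 96.3, 223.4]
orientation: [2.08, 2.349, 0.008]
ft_force: [1.1, -0.4, -0.3]
width: 88.0
grasp_force: 0.0
t: 17.8
ee_pos: [459.7, 107.7, 219.7]
orientation: [2.083, 2.352, 0.0]
ft_force: [-0.6, -0.5, -0.1]
width: 87.7
grasp_force: 0.0
pos [459.7 107.7 219.7] shift [ 4.000e-04 -5.900e-03  8.587e-01] turn [0.0005 0.     0.0004] t 17.8 w 87.7 F [-0.6 -0.5 -0.1]
gold [489.6 128. ] 6716 [441  84  97  90] jar_s [624.6 180.6] on disc [619.1 180.6]; jar_m [615.6 180.5] on disc [610.1 180.5]; jar_l [606.7 180.4] on disc [601.1 180.4]; jar_xl [597.7 180.2] on disc [592.1 180.2];
gold [277.  195.3] 2540 [249 167  57  57] jar_s [459.1 103.6] on disc [458.8 106.1]; jar_m [458.7 107.6] on disc [458.4 110.1]; jar_l [458.3 111.6] on disc [458.  114.1]; jar_xl [457.8 115.5] on disc [457.6 118. ];
gold [460.9 238.3] 3885 [424 205  75  68] jar_s [625.7  84. ] on disc [620.1  87.1]; jar_m [616.7  88.9] on disc [611.1  92. ]; jar_l [607.7  93.8] on disc [602.1  96.9]; jar_xl [598.7  98.7] on disc [593.1 101.8];
gold [ 56.1 352.1] 1539 [ 39 314  44  76] jar_s [264.8 -78.8] on disc [270.7 -70.5]; jar_m [274.3 -65.5] on disc [280.3 -57.3]; jar_l [283.9 -52.3] on disc [289.8 -44.1]; jar_xl [293.5 -39.2] on disc [299.4 -30.9];
gold [502.2 351.9] 1529 [476 314  44  76] jar_s [695.7 -26.3] on disc [687.9 -19.7]; jar_m [683.2 -15.8] on disc [675.4  -9.1]; jar_l [670.6  -5.3] on disc [662.8   1.4]; jar_xl [658.1   5.2] on disc [650.3  11.8];
gold [459.2 416.2] 1071 [250 409 310  11] jar_s [ 673.6 -106.9] on disc [666.5 -97.8]; jar_m [662.2 -92.3] on disc [655.1 -83.1]; jar_l [650.8 -77.7] on disc [643.7 -68.5]; jar_xl [639.5 -63.1] on disc [632.4 -53.9];
t: 18.35
ee_pos: [457.4, 107.1, 77.2]
orientation: [-2.081, -2.349, 0.007]
ft_force: [-0.4, -0.5, 1.0]
width: 87.6
grasp_force: 0.0
pos [457.4 107.1  77.2] shift [0.0017 0.007  0.1459] turn [-0.0107  0.0009 -0.    ] t 18.35 w 87.6 F [-0.4 -0.5  1. ]
```

Measured: xl (592.1,180.2) and l (602.1,96.9) are within 1 mm of their discs, and m is at (458.7,107.6). Gripping m.

```bash
python3 -m jog '0 -0.002 0.1 0 0 0 -1;0 -0.002 0.158 0 0 0 -1;0 -0.002 0.158 0 0 0 -1;0 -0.002 0.158 0 0 0 -1;0 -0.002 0.158 0 0 0 -1'; python3 -m jog '0 0 0 0 0 0 1;0 0 0 0 0 0 1;0 0 0 0 0 0 1;0 0 0 0 0 0 1;0 0 0 0 0 0 1;0 0 0 0 0 0 1;0 0 0 0 0 0 1;0 0 0 0 0 0 1';python3 -m jog '0 0 0 0 0 0 1;0 0 0 0 0 0 1;0 0 0 0 0 0 1'; python3 -c "
from h import *
go(612,11.5,58.5)"
```

```text
t: 18.85
ee_pos: [458.9, 107.7, 49.4]
orientation: [2.082, 2.351, 0.002]
ft_force: [0.8, 0.2, 1.0]
width: 87.5
grasp_force: 0.0
t: 19.65
ee_pos: [458.2, 107.6, 48.5]
orientation: [-2.083, -2.352, 0.0]
ft_force: [-0.4, 0.5, -0.1]
width: 45.4
grasp_force: 30.0
t: 19.95
ee_pos: [458.2, 107.6, 48.5]
orientation: [-2.083, -2.352, 0.0]
ft_force: [-1.2, 0.4, 1.4]
width: 45.5
grasp_force: 30.0
pos [458.2 107.6  48.5] shift [-0.5701  0.7053 -0.0501] turn [-0.0001 -0.      0.0008] t 19.95 w 45.5 F [-1.2  0.4  1.4]
```

```bash
python3 -m jog '0 0 -0.05 0 0 0 1;0 0 -0.15 0 0 0 1;0 0 -0.3 0 0 0 1;0 0 -0.45 0 0 0 1;0 0 -0.58 0 0 0 1;0 0 -0.65 0 0 0 1;0 0 -0.65 0 0 0 1'; python3 -m jog '-0.1 0.1 0 0 0 0 1;-0.2 0.24 0 0 0 0 1;-0.32 0.38 0 0 0 0 1;-0.42 0.52 0 0 0 0 1;-0.52 0.64 0 0 0 0 1;-0.57 0.705 0 0 0 0 1;-0.57 0.705 0 0 0 0 1;-0.57 0.705 0 0 0 0 1'; python3 -m jog '0 0 0.05 0 0 0 1;0 0 0.15 0 0 0 1;0 0 0.3 0 0 0 1;0 0 0.45 0 0 0 1;0 0 0.55 0 0 0 1;0 0 0.55 0 0 0 1;0 0 0.55 0 0 0 1';python3 -c "
from h import *
go(612,11.5,58.5)"
```

```text
t: 20.65
ee_pos: [459.5, 107.9, 180.9]
orientation: [2.081, 2.35, 0.006]
ft_force: [1.0, -0.0, -1.1]
width: 45.6
grasp_force: 30.0
t: 21.45
ee_pos: [610.8, 11.5, 177.2]
orientation: [-2.082, -2.35, 0.003]
ft_force: [-0.1, 1.4, -1.1]
width: 45.7
grasp_force: 30.0
t: 22.15
ee_pos: [611.2, 12.0, 68.3]
orientation: [-2.081, -2.352, 0.001]
ft_force: [-0.1, -0.1, -1.3]
width: 45.6
grasp_force: 30.0
pos [611.2  12.   68.3] shift [-0.003   0.0037  0.0488] turn [-0.0024 -0.0004  0.002 ] t 22.15 w 45.6 F [-0.1 -0.1 -1.3]
```

```bash
python3 -m jog '-0.001 0.001 0.02 0 0 0 1;-0.001 0.001 0.035 0 0 0 1;-0.001 0.001 0.045 0 0 0 1;-0.001 0.001 0.049 0 0 0 1;-0.001 0.001 0.049 0 0 0 1;-0.001 0.001 0.049 0 0 0 1';python3 -c "
from h import *
go(612,11.5,58.5)"
```

```text
t: 22.75
ee_pos: [612.3, 11.3, 58.8]
orientation: [2.083, 2.352, 0.0]
ft_force: [-0.0, 0.2, -1.0]
width: 45.4
grasp_force: 30.0
pos [612.3  11.3  58.8] shift [ 0.001  -0.0012  0.0015] turn [0.0004 0.     0.0007] t 22.75 w 45.4 F [-0.   0.2 -1. ]
```

```bash
python3 -m jog '0 0 0.001 0 0 0 0.3;0 0 0.001 0 0 0 0;0 0 0.001 0 0 0 -1;0 0 0.001 0 0 0 -1;0 0 0.001 0 0 0 -1;0 0 0.001 0 0 0 -1;0 0 0.001 0 0 0 -1'; python3 -m jog '0 0 -0.1 0 0 0 -1;0 0 -0.25 0 0 0 -1;0 0 -0.45 0 0 0 -1;0 0 -0.65 0 0 0 -1;0 0 -0.8 0 0 0 -1;0 0 -0.8 0 0 0 -1'; python3 -m jog '0.05 -0.2 0 0 0 0 -1;0.15 -0.4 0 0 0 0 -1;0.25 -0.6 0 0 0 0 -1;0.4 -0.648 0 0 0 0 -1;0.6 -0.648 0 0 0 0 -1'; python3 -m jog '0.2 0 0 0 0 0 -1;0.4 0 0 0 0 0 -1;0.57 0 0 0 0 0 -1;0.57 0 0 0 0 0 -1;0.57 0 0 0 0 0 -1;0.57 0 0 0 0 0 -1'; python3 -c "
from h import *
go(455.4,228.4,34);look('w5')" | grep -v -e '^white'
```

```text
t: 23.45
ee_pos: [612.2, 11.3, 58.5]
orientation: [2.083, 2.352, 0.0]
ft_force: [0.7, -0.4, 0.3]
width: 81.8
grasp_force: 0.0
t: 24.05
ee_pos: [614.9, 11.4, 223.4]
orientation: [2.078, 2.347, 0.009]
ft_force: [-0.9, -0.2, 0.7]
width: 87.7
grasp_force: 0.0
t: 24.55
ee_pos: [466.4, 114.4, 217.6]
orientation: [-2.084, -2.349, 0.003]
ft_force: [1.4, 0.4, 0.7]
width: 88.0
grasp_force: 0.0
t: 25.15
ee_pos: [454.9, 227.0, 217.9]
orientation: [-2.083, -2.351, 0.002]
ft_force: [0.2, -0.1, -0.6]
width: 88.1
grasp_force: 0.0
pos [454.9 227.  217.9] shift [0.0074 0.0046 0.9192] turn [-0.0023  0.0012 -0.    ] t 25.15 w 88.1 F [ 0.2 -0.1 -0.6]
gold [278.9 190.9] 1782 [256 167  47  48] jar_s [455.1 227.3] on disc [454.8 229.7]; jar_m [454.6 231.1] on disc [454.3 233.5]; jar_l [454.2 234.9] on disc [453.9 237.3]; jar_xl [453.7 238.6] on disc [453.4 241. ];
gold [458.4 280.2] 2924 [418 253  79  70] jar_s [627.5 163.8] on disc [621.7 168.2]; jar_m [618.2 170.7] on disc [612.4 175.2]; jar_l [608.8 177.7] on disc [603.  182.1]; jar_xl [599.4 184.6] on disc [593.6 189. ];
gold [ 56.  351.8] 1560 [ 39 313  45  77] jar_s [260.4  42. ] on disc [266.4  50.3]; jar_m [270.   55.2] on disc [276.   63.5]; jar_l [279.6  68.4] on disc [285.6  76.7]; jar_xl [289.2  81.6] on disc [295.2  89.9];
gold [502.2 351.8] 1531 [476 314  44  76] jar_s [688.9  94.3] on disc [681.1 100.9]; jar_m [676.4 104.9] on disc [668.6 111.5]; jar_l [663.9 115.4] on disc [656.1 122. ]; jar_xl [651.4 125.9] on disc [643.6 132.5];
gold [415.4 385.3] 590 [401 370  32  33] jar_s [614.1  45.9] on disc [608.7  54.1]; jar_m [605.5  59. ] on disc [600.1  67.1]; jar_l [596.8  72. ] on disc [591.4  80.2]; jar_xl [588.2  85. ] on disc [582.8  93.2];
gold [453. 416.] 1249 [250 409 310  11] jar_s [660.6  13.5] on disc [653.8  22.7]; jar_m [649.6  28.2] on disc [642.8  37.4]; jar_l [638.6  42.8] on disc [631.7  52. ]; jar_xl [627.6  57.5] on disc [620.7  66.7];
```

View pics/w5.png

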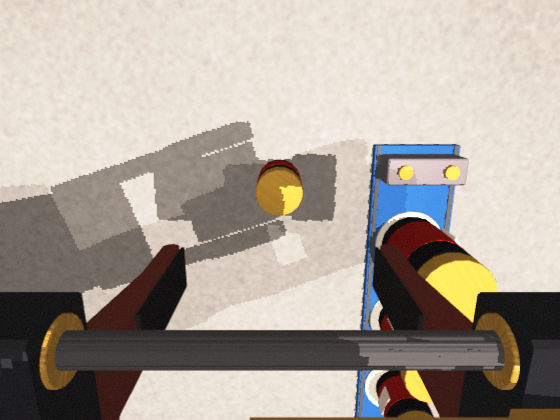

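jar_s's lid is at (279,191), giving (455.2,227.8). xl and l stand upright on their discs.

```bash
python3 -m jog '0 0 0.2 0 0 0 -1;0 0 0.4 0 0 0 -1;0 0 0.6 0 0 0 -1;0 0 0.8 0 0 0 -1;0 0 0.9 0 0 0 -1;0 0 0.9 0 0 0 -1;0 0 0.9 0 0 0 -1;0 0 0.9 0 0 0 -1';python3 -c "
from h import *
go(455.2,227.8,34)"
```

```text
t: 26.0
ee_pos: [456.3, 227.9, 39.8]
orientation: [2.083, 2.351, 0.003]
ft_force: [-0.1, 0.6, 0.5]
width: 88.2
grasp_force: 0.0
pos [456.3 227.9  39.8] shift [ 0.0001 -0.0056  0.0291] turn [ 0.0041 -0.0013 -0.0007] t 26.0 w 88.2 F [-0.1  0.6  0.5]
```

```bash
python3 -m jog '0 -0.003 0.025 0 0 0 -1;0 -0.003 0.025 0 0 0 -1;0 -0.003 0.025 0 0 0 1;0 -0.003 0.025 0 0 0 1;0 -0.003 0.025 0 0 0 1;0 -0.003 0.025 0 0 0 1;0 -0.003 0.025 0 0 0 1;0 -0.003 0.025 0 0 0 1';python3 -m jog '0 0 0 0 0 0 1;0 0 0 0 0 0 1;0 0 0 0 0 0 1;0 0 0 0 0 0 1;0 0 0 0 0 0 1;0 0 0 0 0 0 1'; python3 -c "
from h import *
go(622.4,-73,45)"
```

```text
t: 26.8
ee_pos: [454.6, 227.9, 33.5]
orientation: [-2.083, -2.352, 0.0]
ft_force: [0.6, -0.7, 0.0]
width: 43.3
grasp_force: 0.0
t: 27.4
ee_pos: [454.6, 227.9, 33.5]
orientation: [-2.083, -2.352, 0.0]
ft_force: [-0.3, 1.4, -0.7]
width: 39.9
grasp_force: 30.0
pos [454.6 227.9  33.5] shift [-1.5948  0.6508 -0.0577] turn [-0.0001 -0.      0.0008] t 27.4 w 39.9 F [-0.3  1.4 -0.7]
```

```bash
python3 -m jog '0 0 -0.05 0 0 0 1;0 0 -0.15 0 0 0 1;0 0 -0.3 0 0 0 1;0 0 -0.45 0 0 0 1;0 0 -0.6 0 0 0 1;0 0 -0.75 0 0 0 1;0 0 -0.8 0 0 0 1;0 0 -0.8 0 0 0 1'; python3 -m jog '-0.1 0.04 0 0 0 0 1;-0.25 0.1 0 0 0 0 1;-0.4 0.16 0 0 0 0 1;-0.55 0.22 0 0 0 0 1;-0.7 0.28 0 0 0 0 1;-0.8 0.325 0 0 0 0 1'; python3 -m jog '-0.15 0.06 0 0 0 0 1;-0.3 0.12 0 0 0 0 1;-0.45 0.18 0 0 0 0 1;-0.6 0.24 0 0 0 0 1;-0.72 0.3 0 0 0 0 1;-0.795 0.326 0 0 0 0 1;-0.795 0.326 0 0 0 0 1;-0.795 0.326 0 0 0 0 1'; python3 -m jog '0 0 0.05 0 0 0 1;0 0 0.15 0 0 0 1;0 0 0.3 0 0 0 1;0 0 0.45 0 0 0 1;0 0 0.6 0 0 0 1;0 0 0.65 0 0 0 1;0 0 0.65 0 0 0 1';python3 -c "
from h import *
go(622.4,-73,43.5)"
```

```text
t: 28.2
ee_pos: [455.4, 228.2, 195.0]
orientation: [2.082, 2.351, 0.005]
ft_force: [-1.0, 0.4, -1.3]
width: 39.5
grasp_force: 30.0
t: 28.8
ee_pos: [538.2, 75.0, 191.4]
orientation: [-2.083, -2.35, 0.004]
ft_force: [0.1, 0.2, -1.1]
width: 39.6
grasp_force: 30.0
t: 29.6
ee_pos: [621.4, -72.5, 192.3]
orientation: [-2.082, -2.35, 0.002]
ft_force: [-0.5, -0.0, -1.6]
width: 39.8
grasp_force: 30.0
t: 30.3
ee_pos: [620.9, -72.0, 61.8]
orientation: [-2.079, -2.351, 0.003]
ft_force: [0.1, -0.4, -0.8]
width: 39.5
grasp_force: 30.0
pos [620.9 -72.   61.8] shift [-0.0058  0.0072  0.0913] turn [-0.0069 -0.0019  0.0027] t 30.3 w 39.5 F [ 0.1 -0.4 -0.8]
```

```bash
python3 -m jog '0 0.001 0.03 0 0 0 1;0 0.001 0.06 0 0 0 1;0 0.001 0.08 0 0 0 1;0 0.001 0.09 0 0 0 1;0 0.001 0.096 0 0 0 1;0 0.001 0.096 0 0 0 1;0 0.001 0.096 0 0 0 1';python3 -c "
from h import *
go(622.4,-73,43.5)"
```

```text
t: 31.0
ee_pos: [622.8, -73.1, 44.5]
orientation: [2.083, 2.352, 0.0]
ft_force: [0.1, -0.8, -0.6]
width: 39.5
grasp_force: 30.0
pos [622.8 -73.1  44.5] shift [ 0.0006 -0.0021  0.0049] turn [0.0006 0.0001 0.0006] t 31.0 w 39.5 F [ 0.1 -0.8 -0.6]
```

Lower the last 0.8 mm, release, rise and back off toward the robot to look.

```bash
python3 -m jog '0 -0.001 0.004 0 0 0 1;0 -0.001 0.004 0 0 0 1;0 -0.001 0.004 0 0 0 0.4;0 -0.001 0.004 0 0 0 0;0 -0.001 0.004 0 0 0 -1;0 -0.001 0.004 0 0 0 -1;0 -0.001 0.004 0 0 0 -1;0 -0.001 0.004 0 0 0 -1'; python3 -m jog '0 0 -0.1 0 0 0 -1;0 0 -0.25 0 0 0 -1;0 0 -0.45 0 0 0 -1;0 0 -0.65 0 0 0 -1;0 0 -0.85 0 0 0 -1;0 0 -1 0 0 0 -1;0 0 -1 0 0 0 -1'; python3 -m jog '0 -0.2 -0.1 0 0 0 -1;0 -0.4 -0.2 0 0 0 -1;0 -0.6 -0.3 0 0 0 -1;0 -0.7 -0.3 0 0 0 -1;0 -0.7 -0.3 0 0 0 -1;0 -0.7 -0.3 0 0 0 -1;0 -0.7 -0.3 0 0 0 -1'; python3 -c "
from h import *
go(622.4,-73,43.5);look('w6');look('t6','top');look('s6','scene')" | grep -v -e '^white'
```

```text
t: 31.8
ee_pos: [622.5, -73.1, 43.5]
orientation: [2.083, 2.352, 0.0]
ft_force: [-0.2, -0.0, 0.6]
width: 72.8
grasp_force: 0.0
t: 32.5
ee_pos: [625.0, -73.4, 248.6]
orientation: [2.078, 2.347, 0.008]
ft_force: [-0.1, -0.1, -0.8]
width: 87.5
grasp_force: 0.0
t: 33.2
ee_pos: [484.3, -89.9, 302.8]
orientation: [-2.082, -2.352, 0.0]
ft_force: [-0.1, -0.4, 0.5]
width: 87.7
grasp_force: 0.0
pos [484.3 -89.9 302.8] shift [-1.0000e-04  6.9650e-01  1.2964e+00] turn [-0.0009 -0.0005  0.0011] t 33.2 w 87.7 F [-0.1 -0.4  0.5]
gold [440.6   5.8] 584 [416   0  54  16] jar_s [617.4  88. ] on disc [613.9  85.3]; jar_m [611.7  83.6] on disc [608.1  81. ]; jar_l [605.9  79.2] on disc [602.3  76.6]; jar_xl [600.1  74.8] on disc [596.5  72.1];
gold [428.5  88.2] 2014 [402  63  53  51] jar_s [623.1  13.5] on disc [619.4  12.8]; jar_m [617.1  12.2] on disc [613.4  11.4]; jar_l [611.   10.9] on disc [607.3  10.1]; jar_xl [605.    9.5] on disc [601.3   8.7];
gold [413.2 174.9] 1222 [393 156  41  39] jar_s [627.2 -74.9] on disc [623.4 -73.5]; jar_m [621.1 -72.6] on disc [617.2 -71.1]; jar_l [614.9 -70.3] on 
[... 913 characters left out ...]
611.5  10.9]; jar_xl [609.9  10.9] on disc [607.3  10.8];
gold [166.9 179. ] 854 [150 163  34  33] jar_s [609.3 195.7] on disc [606.8 193.1]; jar_m [605.3 191.5] on disc [602.9 188.9]; jar_l [601.4 187.3] on disc [598.9 184.8]; jar_xl [597.5 183.2] on disc [595.  180.6];
gold [216.7 175.3] 638 [203 162  29  28] jar_s [615.6 102.4] on disc [613.1 101.1]; jar_m [611.5 100.3] on disc [609.   98.9]; jar_l [607.4  98.1] on disc [604.9  96.8]; jar_xl [603.3  96. ] on disc [600.8  94.7];
gold [438.4  16.5] 1195 [357   0 139  38] jar_s [614.9 862.7] on disc [618.  844.6]; jar_m [619.7 833.8] on disc [622.8 815.7]; jar_l [624.6 804.9] on disc [627.6 786.8]; jar_xl [629.4 776. ] on disc [632.4 757.9];
```

View pics/s6.png

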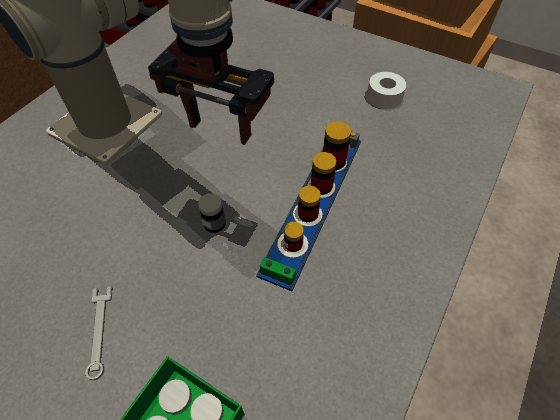

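View pics/w6.png

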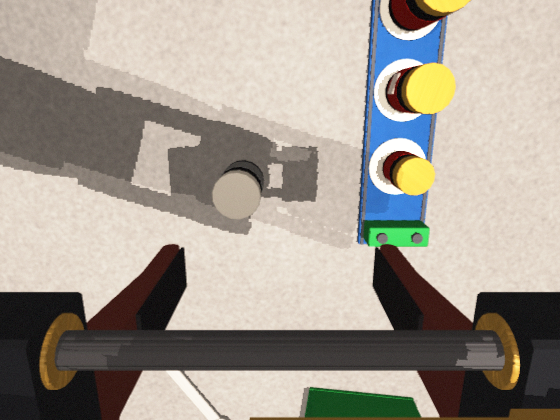

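The scene picture shows four upright jars, from s by the green stop (293,240) to xl by the grey stop (338,145). The wrist view has s and m centred on their discs (413,175 and 428,88). Measured offsets are about 1.5 mm or less, and the reject still stands at (212,212).

```bash
python3 -c "
from workcell import *
print(close_job())"
```

```text
the job is handed in; nothing more can be done
None
```

The job is handed in: the four gold-lidded jars stand upright, smallest by the green stop to largest by the grey stop, each within about 1.5 mm of its disc centre; the white-lidded jar was left alone and the robot's clock read about 33 s.

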